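Dip the square-handled chisel and hold it on the sprung honing plate

ROBOT

A 6-joint arm with a two-finger parallel gripper is mounted at the origin on the work surface. World frame = base frame: x ahead of the robot, y to its left, z up, the work surface at z = 0. Lengths are in m, angles in rad, forces in N, time in s.
With the tool pointing down it reaches from about 0.275 to 0.875 m from the base axis. Payload 12.5 kg.
Tool frame: the origin (TCP) lies at the very end of the fingers, on their centre line; the grasp point (between the pads) lies 19 mm behind it; x points along the fingers, y is the direction in which the jaws open and shut, and the axes are right-handed (so a half turn about x gives the same grasp; the last joint's range is limited). The gripper opens to 85 mm and grips with 20 to 120 N. Pads are 22 mm wide; open, the fingers measure 114 mm over their backs; the gripper's body (76 mm by 85 mm) begins 54 mm behind the grasp point. The pads swing forward as they close: fully open they stand 13 mm farther back than shut.
Start: joints at [-1.293, 0.351, 1.652, -0, 1.139, -0.085], TCP at [0.195, -0.514, 0.231] pointing down, gripper open.
Joint ranges: [-2.75, 2.75], [-0.79, 2.1], [0.01, 2.65], [-1.57, 4.71], [0.07, 3.14], [-2.87, 2.87]. Speed limits (rad/s): [2.22, 2.22, 2.79, 3.14, 3.14, 3.14].

INTERFACE

Orientations are given as a 3x3 rotation matrix whose columns are the frame's x, y, z axes.
In Python, from bench import manip gives the robot as it stands. Calls block until the motion is done:
- manip.move_ptp(position, orientation): joint-space move of the TCP to a pose.
- manip.move_l(position, attitude=None, max_speed=0.15): straight line of the TCP; attitude=None keeps the orientation; max_speed is the mean speed in m/s.
- manip.move_j(angles): joint-space move.
- manip.set_gripper(opening, effort=None): opening from 0.0 (shut) to 1.0 (fully open); effort is the grip in N (None keeps the last); returns when the fingers have stopped.
- manip.dwell(seconds).
- manip.inverse_kinematics(position, orientation): joint angles nearest the present ones, or None.
- manip.grab_frame(name): name is "scene" or "side" or "wrist"; returns (picture, depth): 420x560x3 uint8, red, green, blue; 420x560 float32, m along the optical axis (not along the pixel's ray), 0 where there is no reading.
- manip.get_calibration(name): a dict with "camera_matrix" (3x3 intrinsics, pixels), "R" (3x3) and "t" (3): a world point X has camera coordinates R X + t. Camera axes: x right, y down, z forward; pixel columns grow to the right and rows downward; lengths in m; the calibration is good to about 2 mm. A picture is of the moment at which its call begins: read the wrist's pose just before it. get_calibration takes no time and is no camera call; for the wrist camera it gives the pose at the moment of the call.
A pose or a line that the arm cannot do raises manip.Unreachable and nothing moves.
- manip.sign_off(): hands the job in, once; it reports no verdict.
Trained networks look in the newest picture that a camera, given by its name, has taken for a name from the list of things; names that differ only in an ending like _2 or _b are one class to them, and where a whole thing is asked for, a point or a joint stands for the part that bears it (a point fixed in the world has none). Each returns a list of dicts, best first, with "confidence" (0 to 1); they miss things now and then, are a little off and sometimes report something else, mostly with a low value. They report only what shows in the picture. A call takes as long as a camera call. They do not tell look-alikes from the thing itself.
- manip.look_for(camera, name): "at" ([x, y, z] in m, in world coordinates, good to about 4 mm: the middle of the surface that is visible of it).
Readings, each from a call of its own:
- manip.current_time(): time.
- manip.current_qpos(): joint angles.
- manip.current_joint_vel(): joint speeds.
- manip.current_joint_torque(): joint torques, N m.
- manip.current_ee_pos(): TCP position.
- manip.current_tcp_rot(): TCP orientation.
- manip.current_force(): force on the tool from outside, world axes, zero at the start.
- manip.current_ft_torque(): the same for the moment, N m.
- manip.current_grip_width(): opening from 0.0 (shut) to 1.0 (fully open).
Only numpy, scipy, OpenCV 4.12 (cv2) and the standard library are available. Lean on these libraries where they do the work, as an engineer would, in place of code of your own. Each camera call takes 0.05 s, during which the arm holds its last target.

TASK

Take the square-handled flat chisel from the rack, dip its blade about 3 cm below the rim of the plain steel cup, then press the blade, chisel upright, down on the honing station's sprung plate until the plate's top is level with the two fixed rails beside it, never driving the plate to its bottom stop. Finish still gripping the chisel and holding the plate there. Leave the cup standing where it is, and leave the two round-handled chisels and everything else on the bench alone.

Things in the scene. Friction and masses are not known exactly. Their poses are not given: they have to be found in the camera images.
- flat_chisel_grip (a point): Handle centre of the flat chisel to be used: dark steel, about 400 g, hanging upright in one of the rack's holes. Handle square, 22 x 22 mm, 60 mm tall: this point lies on the axis, 30 mm below the head, 30 mm above a round collar 34 mm across, 8 mm thick. Under the collar an 18 mm round shank. z up the axis to the head; x, y square to the handle's sides.
- flat_chisel_tip (a point): Cutting end of the same chisel's blade, on its axis, 138 mm below the handle's centre and 100 mm below the collar's underside. The blade is flat, 18 mm wide along y, 6 mm thick. Axes as for the handle.
- flat_chisel: The same chisel as a body; its origin is the cutting end of the blade, z up to the head; 168 mm long in all.
- rack: Fixed rack: a level dark steel plate 70 x 240 mm, top 115 mm above the bench, on two end legs over a wooden foot. Three 21 mm holes at y = -80, 0, 80 mm of its frame, each with a chisel hanging by its collar; any chisel may be in any hole. To free one lift it straight up at least 105 mm. Origin at the centre of the underside, z up.
- cup: Plain straight-sided steel cup without a handle, loose, empty, about 300 g: 80 mm outer diameter, 75 mm tall, wall about 3 mm. Origin at the centre of its underside, z up.
- cup_rim (a point): Centre of the cup's mouth, at rim height, 75 mm above the bench; z up.
- station: Fixed honing station: grey base 130 x 150 mm, 40 mm tall, with two fixed aluminium rails (20 mm wide, 130 mm long along x) along its two y sides, tops 70 mm above the bench. Between them rides the sprung plate. Origin at the centre of its underside, z up.
- platen_top (a point): Centre of the top face of the sprung plate, moving with it: a level 100 x 100 mm plate, x and y along its edges, z up. Unpressed it stands 84 mm above the bench, 14 mm proud of the rails.
- mug: White ceramic tea mug with a handle, 76 mm across, 85 mm tall, in the foreground; not to be touched. Origin under its centre.
- hammer: Hammer lying at the back of the bench, not to be touched.
- bottle: Closed grey bottle, 160 mm tall, at the back; not to be touched.
- offcut: Stone offcut 90 x 60 x 35 mm in the foreground; not to be touched.
- whetstone: Flat whetstone 45 x 150 x 22 mm lying just behind the rack; not to be touched.
- brush: Brush lying at the back; not to be touched.
- point_chisel: Round-handled chisel (16 mm handle) with a pointed end, hanging in the rack; stays there. Its head is 183 mm above the bench: carry the flat chisel over or around it. Origin at its lower end.
- slim_chisel: Slim round-handled chisel (12 mm handle, the tallest) hanging in the rack; stays there. Its head is 191 mm above the bench: carry the flat chisel over or around it. Origin at its lower end.
- platen (a joint): Downward travel of the sprung plate (m): 0 unpressed, 0.014 with its top level with the rails, 0.026 at the bottom stop. It only slides straight down; the spring pushes back with about 4 N at 0, 9 N at level and 13 N at the stop, and lifts it again when let go.
Things that resemble listed ones, but are neither listed nor needed, are in the scene too. What is shaped like the flat_chisel but pink is not meant.

How it is judged:
By the outcome, as a careful person would: the job done as asked, in the order asked, and still so for the second after the job is handed in, while the arm keeps its last pose, push and grip.
It also fails if it takes over 54 s, if anything falls off the work surface, if the arm or the gripper's body presses on something with over 40 N, if the wrist force passes 120 N, or if a joint passes its speed limit or range.

## Working session

There is one attempt and no reset: what is moved stays moved. The work goes in short steps, each a Python script; the robot and the scene stay as the last script left them, time stands still between calls to the robot, and variables do not carry over. Pictures are saved under pics/ and viewed, and the job is handed in when it is done.

```bash
mkdir -p pics; ls
python3 - <<'E'
from bench import manip
import cv2
for c in ["scene","side","wrist"]:
    p,d=manip.grab_frame(c); cv2.imwrite(f"pics/{c}0.png",p[:,:,::-1])
    for n in (["flat_chisel","flat_chisel_grip","cup","cup_rim","station","platen_top","rack","point_chisel","slim_chisel"] if c!="wrist" else []):
        print(c,n,[(round(r["confidence"],2),[round(float(v),3) for v in r["at"]]) for r in manip.look_for(c,n)])
print(manip.current_time())
for c in ["scene","side"]:
    k=manip.get_calibration(c);print(c,k["camera_matrix"].tolist(),(-k["R"].T@k["t"]).round(3))
print(manip.current_tcp_rot().round(3))
E
```

```text
pics
scene flat_chisel [(0.84, [0.353, 0.208, 0.119]), (0.83, [0.502, 0.361, 0.126]), (0.6, [0.367, 0.111, 0.109]), (0.57, [0.495, 0.188, 0.146])]
scene flat_chisel_grip [(0.79, [0.494, 0.363, 0.128]), (0.73, [0.493, 0.187, 0.15]), (0.64, [0.363, 0.117, 0.108]), (0.58, [0.353, 0.204, 0.119])]
scene cup [(0.71, [0.59, -0.272, 0.024]), (0.51, [0.492, 0.188, 0.149]), (0.16, [0.811, 0.012, 0.018])]
scene cup_rim [(0.72, [0.493, 0.175, 0.107]), (0.56, [0.599, -0.264, 0.03]), (0.52, [0.577, -0.092, 0.084])]
scene station [(0.74, [0.591, -0.106, 0.069]), (0.54, [0.493, 0.178, 0.105])]
scene platen_top [(0.76, [0.573, -0.091, 0.09]), (0.38, [0.594, -0.107, 0.069])]
scene rack [(0.66, [0.494, 0.179, 0.107])]
scene point_chisel [(0.59, [0.512, 0.27, 0.131])]
scene slim_chisel [(0.4, [0.812, 0.013, 0.019])]
side flat_chisel [(0.78, [0.359, 0.129, 0.119]), (0.77, [0.495, 0.378, 0.125]), (0.71, [0.349, 0.225, 0.118]), (0.57, [0.485, 0.207, 0.156])]
side flat_chisel_grip [(0.79, [0.349, 0.219, 0.119]), (0.77, [0.363, 0.132, 0.116]), (0.72, [0.487, 0.208, 0.15]), (0.17, [0.576, -0.078, 0.084])]
side cup [(0.61, [0.597, -0.25, 0.051])]
side cup_rim [(0.85, [0.602, -0.252, 0.049])]
side station [(0.72, [0.574, -0.046, 0.072])]
side platen_top [(0.71, [0.576, -0.08, 0.082])]
side rack [(0.7, [0.486, 0.235, 0.116])]
side point_chisel [(0.61, [0.502, 0.28, 0.133])]
side slim_chisel [(0.73, [0.463, 0.123, 0.125])]
1.05
scene [[460.72479362360673, 0.0, 282.40863291103597], [0.0, 460.72479362360673, 205.9372514760692], [0.0, 0.0, 1.0]] [ 0.93  -0.519  1.22 ]
side [[421.84601758745174, 0.0, 280.0380061191415], [0.0, 421.84601758745174, 213.10752900410662], [0.0, 0.0, 1.0]] [0.484 0.719 0.782]
[[ 0.     0.355 -0.935]
 [-0.    -0.935 -0.355]
 [-1.     0.    -0.   ]]
```

View pics/scene0.png

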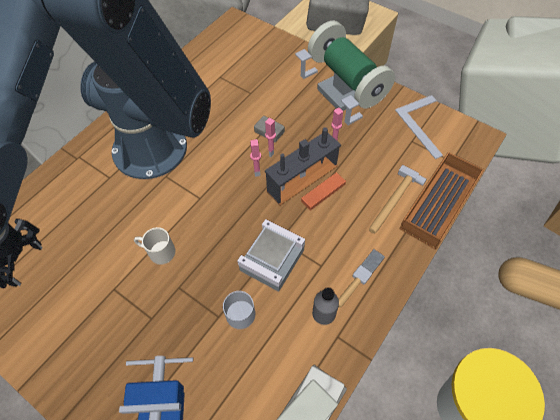

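View pics/side0.png

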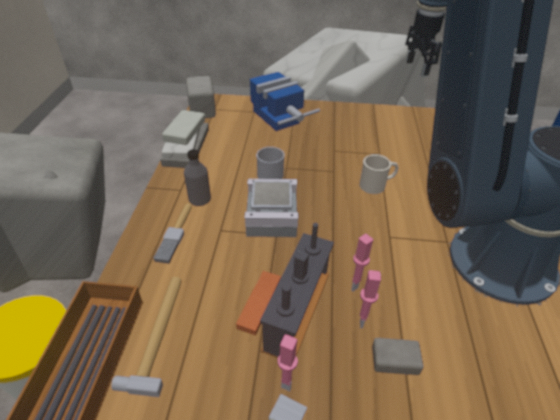

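View pics/wrist0.png

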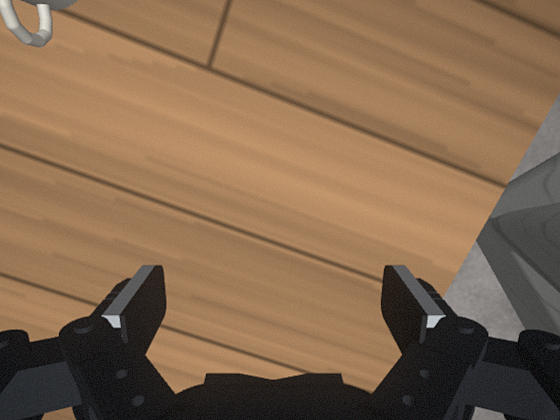

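Run:
```python
from bench import manip
k=manip.get_calibration("wrist");R=manip.current_tcp_rot();p=manip.current_ee_pos()
c=-k["R"].T@k["t"];print("cam in tool",(R.T@(c-p)).round(4));print("cam axes in tool\n",(R.T@k["R"].T).round(3));print(k["camera_matrix"].round(1))
import numpy as np
for yaw in [-16,74,164,-106]:
    a=np.radians(yaw); z=np.array([np.cos(a),np.sin(a),0]);x=np.array([0,0,-1.]);Q=np.c_[x,np.cross(z,x),z]
    for P in [[.49,.195,.135],[.6,-.26,.25],[.575,-.09,.2],[.49,.195,.33]]:
        q=manip.inverse_kinematics(P,Q);print(yaw,P,None if q is None else np.round(q,2))
```

```text
cam in tool [-0.1421 -0.0003 -0.0687]
cam axes in tool
 [[-0.001 -0.275  0.961]
 [ 1.     0.     0.001]
 [-0.     0.961  0.275]]
[[364.9   0.  273.1]
 [  0.  364.9 205.9]
 [  0.    0.    1. ]]
-16 [0.49, 0.195, 0.135] [ 0.29  0.43  1.8  -0.    0.91 -1.  ]
-16 [0.6, -0.26, 0.25] [-0.48  0.53  1.34 -0.    1.28 -1.77]
-16 [0.575, -0.09, 0.2] [-0.24  0.44  1.6  -0.    1.1  -1.53]
-16 [0.49, 0.195, 0.33] [ 0.29  0.22  1.58 -0.    1.34 -1.  ]
74 [0.49, 0.195, 0.135] [ 0.29  0.43  1.8  -0.    0.91 -2.57]
74 [0.6, -0.26, 0.25] None
74 [0.575, -0.09, 0.2] None
74 [0.49, 0.195, 0.33] [ 0.29  0.22  1.58 -0.    1.34 -2.57]
164 [0.49, 0.195, 0.135] [ 0.29  0.43  1.8  -0.    0.91  2.14]
164 [0.6, -0.26, 0.25] [-0.48  0.53  1.34 -0.    1.28  1.37]
164 [0.575, -0.09, 0.2] [-0.24  0.44  1.6  -0.    1.1   1.61]
164 [0.49, 0.195, 0.33] [ 0.29  0.22  1.58 -0.    1.34  2.14]
-106 [0.49, 0.195, 0.135] [ 0.29  0.43  1.8  -0.    0.91  0.57]
-106 [0.6, -0.26, 0.25] [-0.48  0.53  1.34 -0.    1.28 -0.2 ]
-106 [0.575, -0.09, 0.2] [-0.24  0.44  1.6  -0.    1.1   0.04]
-106 [0.49, 0.195, 0.33] [ 0.29  0.22  1.58 -0.    1.34  0.57]
```

```bash
cat > h.py <<'E'
from bench import manip
import numpy as np, cv2
def Q(yawdeg):
    a=np.radians(yawdeg); z=np.array([np.cos(a),np.sin(a),0]);x=np.array([0,0,-1.])
    return np.c_[x,np.cross(z,x),z]
def snap(name,cam="wrist"):
    k=manip.get_calibration(cam); p,d=manip.grab_frame(cam)
    cv2.imwrite(f"pics/{name}.png",p[:,:,::-1]); np.savez(f"pics/{name}.npz",p=p,d=d,K=k["camera_matrix"],R=k["R"],t=k["t"])
def cloud(name):
    f=np.load(f"pics/{name}.npz");d=f["d"];v,u=np.mgrid[:d.shape[0],:d.shape[1]]
    K=f["K"];c=np.stack([(u-K[0,2])/K[0,0]*d,(v-K[1,2])/K[1,1]*d,d],-1)
    return (c-f["t"])@f["R"],d>0,f["p"]
E
python3 - <<'E'
from h import *
t=lambda:print(manip.current_time(),manip.current_ee_pos().round(4))
manip.move_ptp([.56,-.19,.40],Q(-106));t();snap("w_st")
manip.move_ptp([.485,.195,.36],Q(-106));t();snap("w_rack")
snap("scene1","scene");snap("side1","side")
E
```

```text
2.925 [ 0.5596 -0.1908  0.3996]
4.4417 [0.4855 0.1943 0.3601]
```

View pics/w_st.png

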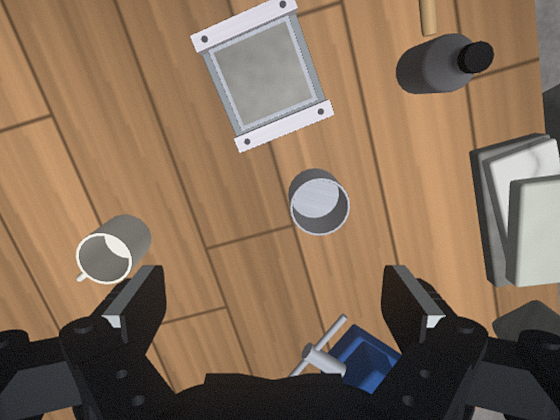

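View pics/w_rack.png

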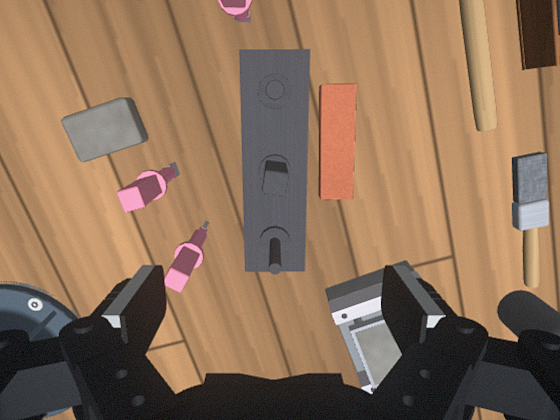

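```bash
cat > ana.py <<'E'
from h import *
def rect(P): 
    r=cv2.minAreaRect((P[:,:2]*1000).astype(np.float32)); return np.round(r[0],1),np.round(r[1],1),round(r[2],1)
if __name__=="__main__":
    X,ok,p=cloud("w_rack")
    def sel(X,ok,lo,hi): return ok&(X[...,0]>lo[0])&(X[...,1]>lo[1])&(X[...,2]>lo[2])&(X[...,0]<hi[0])&(X[...,1]<hi[1])&(X[...,2]<hi[2])
    m=sel(X,ok,(.38,.05,.168),(.6,.36,.21))
    n,l,s,c=cv2.connectedComponentsWithStats(m.astype(np.uint8))
    for i in range(1,n):
        if s[i,4]>20: P=X[l==i];print("head",s[i],P[:,2].mean().round(4),"med top",np.percentile(P[:,2],[5,50,95]).round(4),rect(P[P[:,2]>np.median(P[:,2])-.004]))
    m=sel(X,ok,(.38,.03,.108),(.6,.38,.118));n,l,s,c=cv2.connectedComponentsWithStats(m.astype(np.uint8));i=1+np.argmax(s[1:,4]);print("rack",s[i],rect(X[l==i]),X[l==i][:,2].mean())
    for nm in ["w_st","w_rack"]:
        X,ok,p=cloud(nm)
        m=sel(X,ok,(.4,-.25,.08),(.7,.05,.092));n,l,s,c=cv2.connectedComponentsWithStats(m.astype(np.uint8));i=1+np.argmax(s[1:,4]);print(nm,"platen",s[i],rect(X[l==i]),X[l==i][:,2].mean())
    X,ok,p=cloud("w_st")
    m=sel(X,ok,(.52,-.34,.066),(.68,-.2,.085));P=X[m];print("rim",m.sum(),rect(P),cv2.minEnclosingCircle((P[:,:2]*1000).astype(np.float32)),P[:,2].mean())
E
python3 ana.py
```

```text
head [266  80  19  19 285] 0.1823 med top [0.1809 0.1824 0.1836] (array([508.1, 270.2]), array([14.4, 15.2]), 73.6)
head [262 167  27  29 634] 0.1816 med top [0.1749 0.1822 0.1836] (array([486.1, 193.5]), array([22.3, 21.8]), 66.5)
head [269 253  13  21 231] 0.1847 med top [0.1701 0.1893 0.1912] (array([464.1, 116.7]), array([11.8, 11.3]), 73.4)
rack [  239    49    72   222 11672] (array([486.2, 193.5]), array([239.1,  70.2]), 74.1) 0.11446334864756137
w_st platen [ 209   15  109  116 7508] (array([575.4, -91.6]), array([100.1, 100.2]), 5.8) 0.08366083489230783
w_rack platen [ 350  317   52   71 2045] (array([552.2, -93.1]), array([ 52.8, 100.2]), 6.0) 0.0837734162384113
rim 579 (array([ 600.1, -270.4]), array([78.9, 78.5]), 76.5) ((600.42041015625, -270.9706115722656), 40.1463737487793) 0.07289703642287373
```

Run:
```python
import cv2
a=cv2.imread("pics/w_rack.png")[40:300,200:380];cv2.imwrite("pics/crop1.png",cv2.resize(a,None,fx=2.3,fy=2.3,interpolation=cv2.INTER_CUBIC))
```

```text
(no output)
```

View pics/crop1.png

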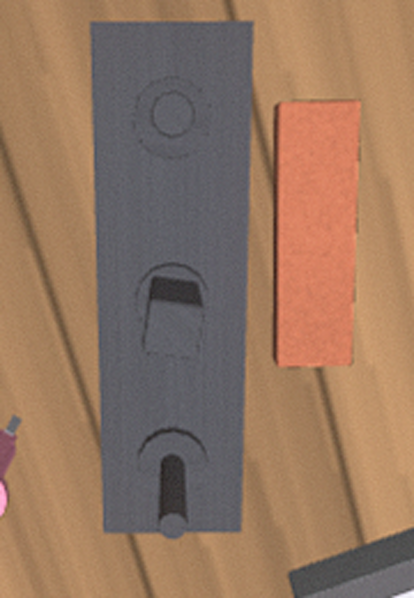

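Run:
```python
from h import *
def t(s):print(s,round(manip.current_time(),2),manip.current_ee_pos().round(4),"F",manip.current_force().round(2),"w",round(manip.current_grip_width(),4))
x,y=.4861,.1935
manip.move_ptp([x,y,.24],Q(-113.5));t("above")
snap("w_pre")
manip.move_l([x,y,.134]);t("down")
manip.set_gripper(0.0,70);t("grip")
snap("w_grip")
manip.move_l([x,y,.144],max_speed=.05);t("lift10")
snap("w_lift");snap("side2","side")
```

```text
above 5.14 [0.4869 0.1935 0.2412] F [ 0.11 -0.56  1.29] w 1.0002
down 6.05 [0.4868 0.1937 0.1351] F [-0.17 -0.4  -0.02] w 1.0011
grip 6.65 [0.4863 0.1935 0.1343] F [-1.14 -0.28  4.8 ] w 0.2482
lift10 7.05 [0.4861 0.1935 0.1441] F [-0.85 -0.11 -2.66] w 0.2478
```

View pics/w_lift.png

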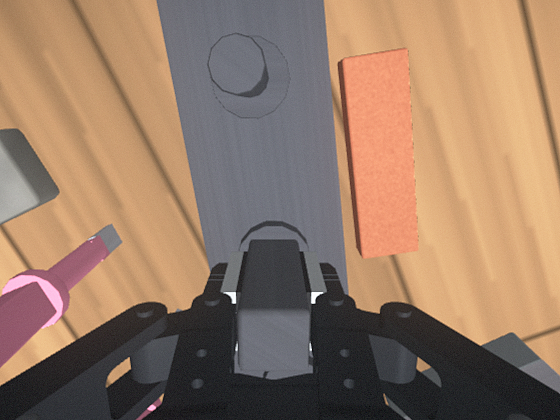

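View pics/side2.png

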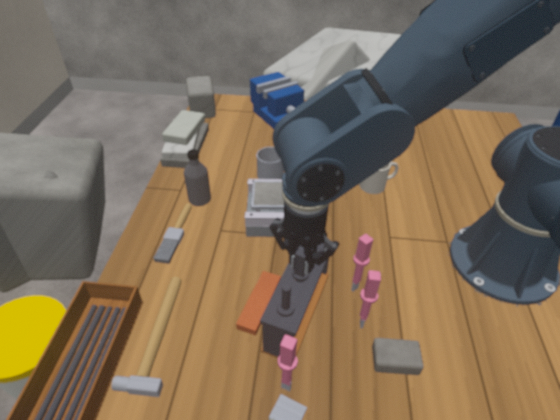

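Run:
```python
from h import *
def t(s):print(s,round(manip.current_time(),2),manip.current_ee_pos().round(4),"F",manip.current_force().round(2),"w",round(manip.current_grip_width(),4))
x,y=.4861,.1935
manip.move_l([x,y,.26],max_speed=.12);t("lift")
manip.move_l([x,y,.35],max_speed=.2);t("lift")
manip.move_l([.600,-.2707,.35],max_speed=.25);manip.dwell(.3);t("cup")
snap("w_cup");snap("scene3","scene");snap("side3","side")
```

```text
lift 8.27 [0.4858 0.1934 0.2592] F [-0.22 -0.08 -3.41] w 0.2475
lift 8.87 [0.4857 0.1934 0.3485] F [-0.31  0.37 -2.81] w 0.2486
cup 11.22 [ 0.6    -0.2704  0.3501] F [ 0.14 -0.23 -3.49] w 0.2462
```

View pics/scene3.png

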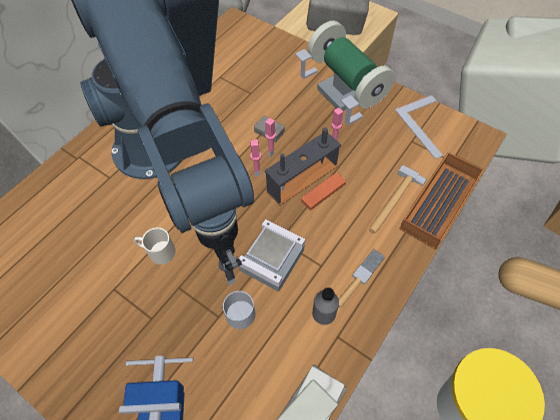

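View pics/side3.png

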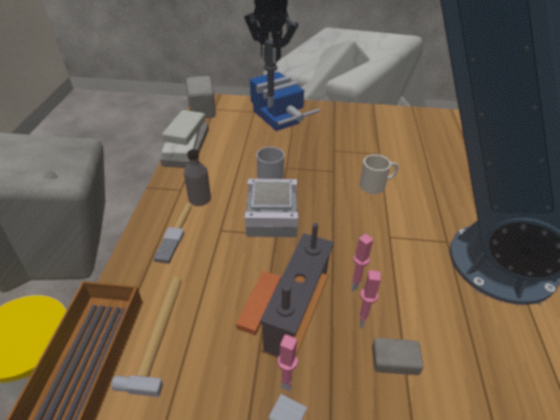

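View pics/w_cup.png

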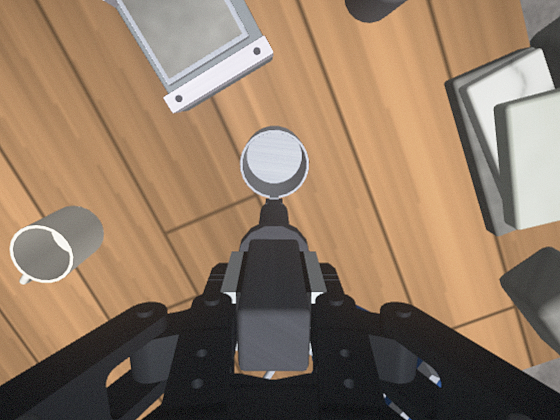

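Run:
```python
from h import *
for nm,roi in [("side3",(30,125,245,300)),("scene3",(240,300,205,260))]:
    X,ok,p=cloud(nm);m=np.zeros_like(ok);m[roi[0]:roi[1],roi[2]:roi[3]]=1
    m&=ok&(np.hypot(X[...,0]-.600,X[...,1]+.2704)<.04)&(X[...,2]>.15)
    f=np.load(f"pics/{nm}.npz")
    for z in np.arange(.21,.36,.01):
        s=m&(abs(X[...,2]-z)<.005)
        if s.sum(): print(nm,round(z,3),s.sum(),X[s].mean(0).round(4),"wid",np.ptp(X[s],axis=0).round(4))
    print("min z",np.percentile(X[m][:,2],[0,1,2,5]).round(4))
    for z in (.231,.331): 
        c=f["R"]@np.array([.6,-.2704,z])+f["t"];q=f["K"]@c;print("proj",z,(q[:2]/q[2]).round(1))
    cv2.imwrite(f"pics/{nm}c.png",cv2.resize(p[roi[0]:roi[1],roi[2]:roi[3],::-1],None,fx=6,fy=6,interpolation=cv2.INTER_CUBIC))
```

```text
side3 0.23 13 [ 0.5997 -0.2661  0.2318] wid [0.0118 0.0166 0.0065]
side3 0.24 22 [ 0.5997 -0.2656  0.2406] wid [0.012  0.0174 0.0092]
side3 0.25 20 [ 0.599  -0.2666  0.2502] wid [0.012  0.0212 0.0096]
side3 0.26 18 [ 0.5993 -0.2635  0.2601] wid [0.0146 0.0156 0.0086]
side3 0.27 27 [ 0.598  -0.2633  0.2699] wid [0.0151 0.0129 0.0099]
side3 0.28 27 [ 0.598  -0.2631  0.2803] wid [0.0151 0.0114 0.0096]
side3 0.29 24 [ 0.5975 -0.2631  0.2901] wid [0.0146 0.0112 0.009 ]
side3 0.3 26 [ 0.5984 -0.2625  0.2999] wid [0.0148 0.0108 0.0092]
side3 0.31 25 [ 0.5977 -0.263   0.3094] wid [0.0148 0.0102 0.0088]
side3 0.32 28 [ 0.5982 -0.2627  0.3192] wid [0.0148 0.0085 0.0095]
side3 0.33 33 [ 0.5983 -0.257   0.3317] wid [0.032  0.0144 0.0097]
side3 0.34 62 [ 0.5983 -0.2602  0.339 ] wid [0.032  0.0244 0.0094]
side3 0.35 52 [ 0.6006 -0.2603  0.3502] wid [0.0371 0.0154 0.0099]
min z [0.2283 0.2335 0.2398 0.2547]
proj 0.231 [270.5 104.8]
proj 0.331 [270.6  67.9]
scene3 0.23 5 [ 0.6032 -0.2695  0.233 ] wid [0.0061 0.014  0.0026]
scene3 0.24 15 [ 0.6021 -0.2711  0.24  ] wid [0.0126 0.0153 0.0085]
scene3 0.25 12 [ 0.6027 -0.2707  0.2491] wid [0.0066 0.0141 0.0076]
scene3 0.26 6 [ 0.6004 -0.2754  0.2609] wid [0.0148 0.0134 0.0091]
scene3 0.27 11 [ 0.6067 -0.2721  0.2708] wid [0.009  0.0143 0.0077]
scene3 0.28 18 [ 0.6056 -0.2735  0.2793] wid [0.0113 0.0143 0.0089]
scene3 0.29 16 [ 0.6052 -0.2739  0.2902] wid [0.0121 0.0141 0.0091]
scene3 0.3 15 [ 0.6057 -0.2733  0.301 ] wid [0.0112 0.0139 0.0095]
scene3 0.31 11 [ 0.6061 -0.2743  0.309 ] wid [0.0101 0.0095 0.0077]
scene3 0.32 1 [ 0.607  -0.276   0.3151] wid [0. 0. 0.]
scene3 0.33 4 [ 0.6089 -0.2809  0.3336] wid [0.0167 0.009  0.0009]
scene3 0.34 34 [ 0.5986 -0.2819  0.3388] wid [0.0289 0.0126 0.0079]
scene3 0.35 6 [ 0.599  -0.2805  0.351 ] wid [0.0229 0.0085 0.0079]
min z [0.2318 0.2365 0.2394 0.2505]
proj 0.231 [231.2 282.1]
proj 0.331 [226.2 264.2]
```

View pics/side3c.png

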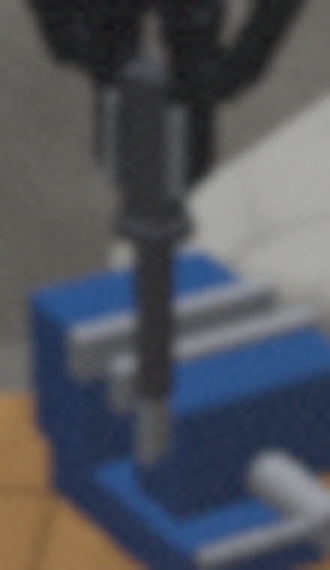

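View pics/scene3c.png

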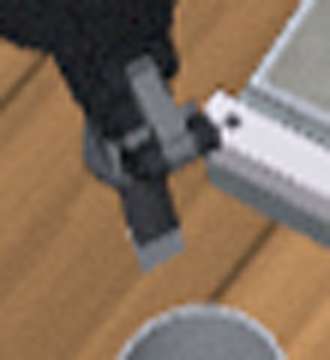

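Run:
```python
from h import *
def t(s):print(s,round(manip.current_time(),2),manip.current_ee_pos().round(4),"F",manip.current_force().round(2),"w",round(manip.current_grip_width(),4))
manip.move_l([.600,-.2705,.21],max_speed=.15)
manip.move_l([.600,-.2705,.164],max_speed=.08);manip.dwell(.4);t("dip")
snap("side4","side");snap("scene4","scene");snap("w4")
manip.move_l([.600,-.2705,.26],max_speed=.12);t("out")
manip.move_l([.5754,-.0916,.26],max_speed=.2);manip.dwell(.3);t("over st")
manip.move_l([.5754,-.0916,.214],max_speed=.08);manip.dwell(.4);t("near")
snap("side5","side");snap("scene5","scene")
for z in (.208,.205,.203,.201,.199,.197):
    manip.move_l([.5754,-.0916,z],max_speed=.03);manip.dwell(.2);t(z)
snap("side6","side");snap("scene6","scene");snap("w6")
```

```text
dip 13.58 [ 0.6001 -0.2705  0.1642] F [-0.7   0.16 -3.18] w 0.2494
out 14.68 [ 0.5997 -0.2703  0.259 ] F [-0.66  1.18 -3.88] w 0.2457
over st 16.03 [ 0.5754 -0.0921  0.2599] F [ 0.09  0.77 -3.36] w 0.2507
near 17.16 [ 0.5755 -0.0916  0.2142] F [ 0.25 -0.09 -2.97] w 0.2496
0.208 17.81 [ 0.5755 -0.0916  0.2081] F [-0.35 -0.77 -3.92] w 0.2501
0.205 18.26 [ 0.5754 -0.0916  0.2051] F [-0.12  0.11 -2.38] w 0.2468
0.203 18.71 [ 0.5756 -0.0916  0.2033] F [ 0.06 -0.63  1.06] w 0.2486
0.201 19.16 [ 0.5756 -0.0917  0.2011] F [ 0.6  -0.09  0.99] w 0.2466
0.199 19.61 [ 0.5755 -0.0916  0.1991] F [ 2.33 -0.54  3.47] w 0.2465
0.197 20.06 [ 0.5755 -0.0916  0.1971] F [1.57 0.12 2.66] w 0.2487
```

View pics/side4.png

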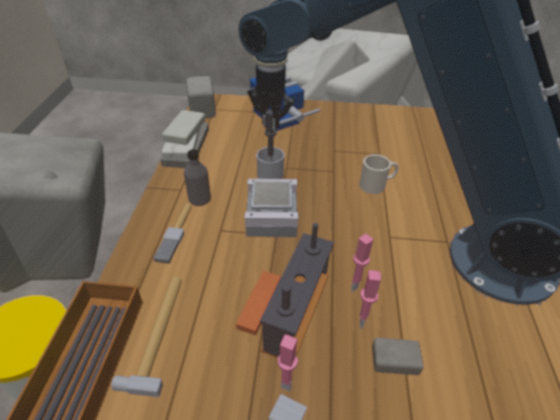

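View pics/scene4.png

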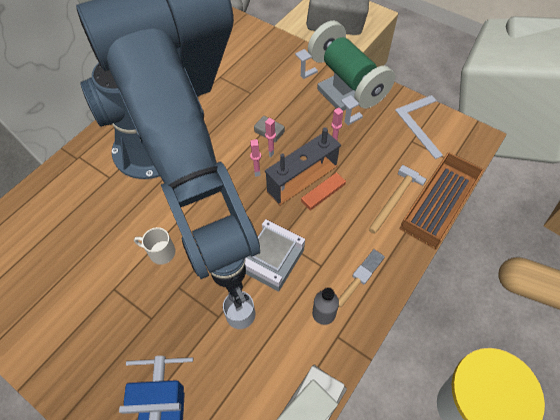

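View pics/side6.png

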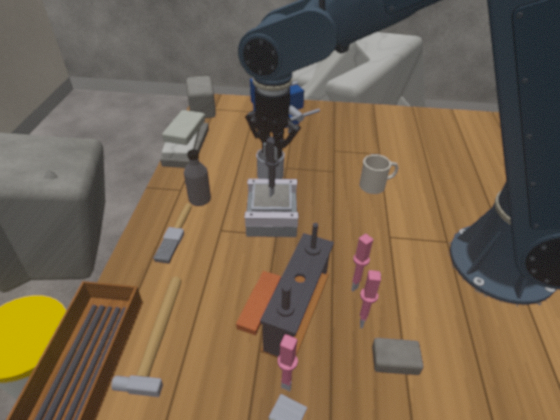

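View pics/w6.png

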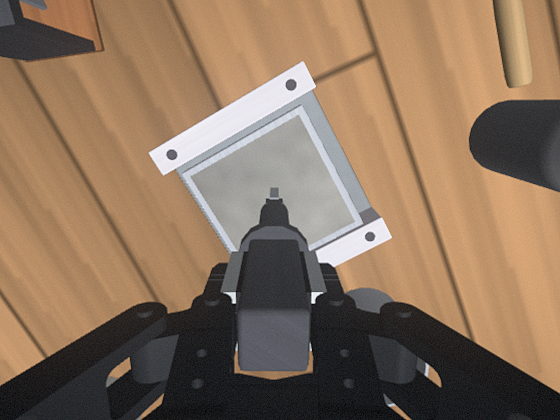

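```bash
cat > lev.py <<'E'
from h import *
def lev(nm):
    X,ok,p=cloud(nm);a=np.radians(-15.9*0+5.8)
    # station frame: yaw 5.8 (mod 90); rails along local x on +-y sides
    best=None
    for A in (a,):
        d=X[...,:2]-np.array([.5754,-.0916]);lx=d[...,0]*np.cos(A)+d[...,1]*np.sin(A);ly=-d[...,0]*np.sin(A)+d[...,1]*np.cos(A)
        zr=ok&(abs(X[...,2]-.074)<.02)
        pl=zr&(abs(lx)<.045)&(abs(ly)<.045)&(np.hypot(lx,ly)>.015);
        ra=zr&(abs(abs(ly)-.065)<.006)&(abs(lx)<.055)
        rb=ra&(ly>0)
        f=lambda m:(int(m.sum()),round(float(np.median(X[m][:,2])),4)) if m.sum() else None
        return nm,f(pl),f(ra),f(rb)
if __name__=="__main__":
    import sys
    for n in sys.argv[1:]:print(lev(n))
E
python3 lev.py w_st side1 side3 side5 side6 scene3 scene6 w6
python3 - <<'E'
import cv2
a=cv2.imread("pics/side4.png")[120:200,230:310];b=cv2.imread("pics/side6.png")[140:240,230:310];
a=cv2.resize(a,(400,400));b=cv2.resize(b,(400,500))[:400];cv2.imwrite("pics/c46.png",cv2.hconcat([a,b]))
E
```

```text
('w_st', (5582, 0.0837), (1876, 0.0694), (1037, 0.0694))
('side1', (764, 0.0823), (203, 0.0685), (150, 0.0684))
('side3', (753, 0.0824), (197, 0.0685), (147, 0.0684))
('side5', (723, 0.0824), (201, 0.0683), (151, 0.0682))
('side6', (705, 0.0762), (245, 0.0681), (157, 0.068))
('scene3', (895, 0.0852), (320, 0.0709), (151, 0.071))
('scene6', (790, 0.079), (261, 0.0709), (85, 0.0709))
('w6', (10556, 0.0776), (3458, 0.0695), (2613, 0.0695))
```

View pics/c46.png

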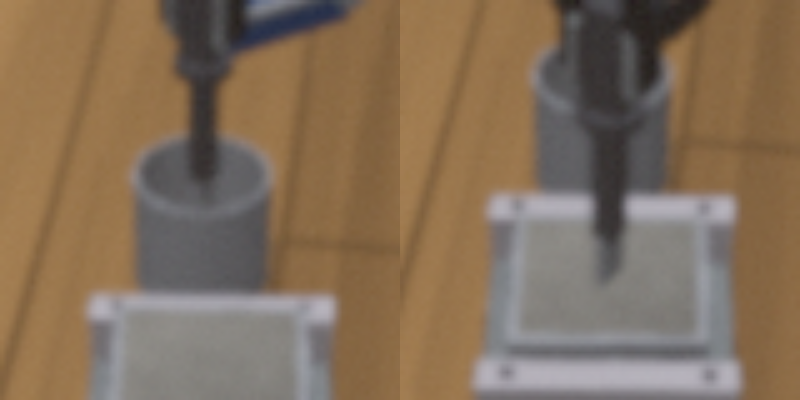

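Run:
```python
from h import *
from lev import lev
def t(s):print(s,round(manip.current_time(),2),manip.current_ee_pos().round(4),"F",manip.current_force().round(2),"w",round(manip.current_grip_width(),4))
for z in (.193,.189):
    manip.move_l([.5754,-.0916,z],max_speed=.03);manip.dwell(.3);t(z)
    for n,c in (("w7","wrist"),("side7","side"),("scene7","scene")):
        snap(f"{n}_{z}",c);print(lev(f"{n}_{z}"))
```

```text
0.193 20.79 [ 0.5755 -0.0916  0.1931] F [ 1.33 -0.29  4.51] w 0.2429
('w7_0.193', (10548, 0.0736), (3522, 0.0696), (2676, 0.0695))
('side7_0.193', (686, 0.0722), (244, 0.0683), (153, 0.0683))
('scene7_0.193', (773, 0.075), (244, 0.0709), (80, 0.071))
0.189 21.52 [ 0.5755 -0.0916  0.1893] F [ 1.63 -0.87  6.31] w 0.2499
('w7_0.189', (10548, 0.0698), (3575, 0.0695), (2753, 0.0695))
('side7_0.189', (706, 0.0684), (253, 0.0683), (160, 0.0683))
('scene7_0.189', (777, 0.0712), (250, 0.0713), (78, 0.0716))
```

View pics/side7_0.189.png

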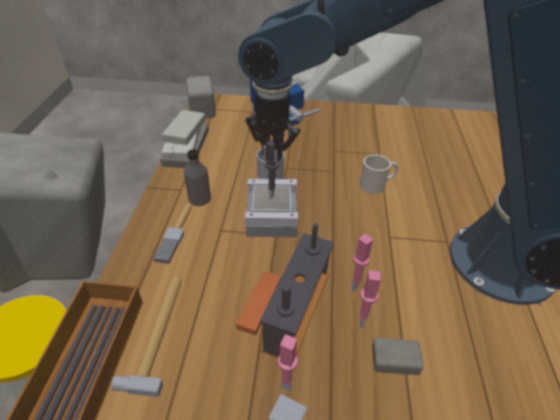

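View pics/w7_0.189.png

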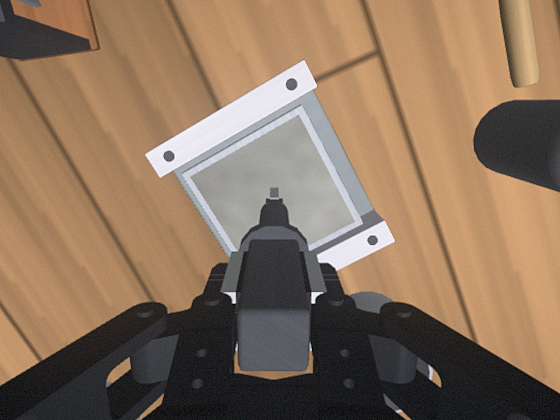

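Run:
```python
from h import *
from lev import lev
for n in ("scene0s","scene7_0.189"):
    if n=="scene0s": n="scene1"
    X,ok,p=cloud(n);m=ok&(np.hypot(X[...,0]-.6,X[...,1]+.27)<.06)&(abs(X[...,2]-.074)<.006);print(n,m.sum(),cv2.minEnclosingCircle((X[m][:,:2]*1000).astype(np.float32)))
manip.dwell(.5);snap("w8");print(lev("w8"),manip.current_ee_pos().round(4),manip.current_force().round(2),manip.current_time())
manip.sign_off()
```

```text
scene1 152 ((601.4515380859375, -270.2309265136719), 40.73579406738281)
scene7_0.189 153 ((601.1181030273438, -269.53314208984375), 40.55632019042969)
('w8', (10546, 0.0698), (3597, 0.0695), (2760, 0.0695)) [ 0.5755 -0.0916  0.1892] [ 2.65 -0.97  4.95] 22.225
the job is handed in; nothing more can be done
```

The job is done and handed in at 22.2 s of the 54 s allowed. The arm is still gripping the flat chisel and holding the sprung plate level with the rails.

- **Chisel:** I took it from the middle hole of the rack, lifted it straight out and carried it over the other chisels. Both round-handled ones still show in their holes in the last side-camera picture. The chisel hung upright to about 1° in the side and scene views.
- **Dip:** I lowered the tip to about 45 mm above the bench in the middle of the cup, which is 30 mm below the rim. There was no contact force. The cup's rim measured the same place before and after, to within 1 mm.
- **Press:** The plate moved down with the blade, with no sign of slipping. In the last readings the plate and rail tops agree to within 0.4 mm: wrist camera +0.3 mm, side +0.1 mm, scene −0.1 to −0.4 mm. After another half second the wrist camera read the same. The plate is about 12 mm short of its bottom stop.
- **Force:** The noisy reading, allowing for the chisel's weight, was about 9.6 N on reaching level and about 8.3 N in the last check. The expected spring force at level is 9 N. A sideways force of about 1.6 to 2.7 N remains on the tool.

No check failed. The cameras differ by about 2–3 mm in absolute height, so I relied only on plate-against-rail differences within each picture.

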